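# Sort the air valves by the feel of their buttons

### The arm

A 6-joint arm with a two-finger parallel gripper is mounted at the origin on the work surface. World frame = base frame: x ahead of the robot, y to its left, z up, the work surface at z = 0. Lengths are in m, angles in rad, forces in N, time in s.
With the tool pointing down it reaches from about 0.275 to 0.975 m from the base axis. Payload 8.4 kg.
Tool frame: the origin (TCP) lies midway between the tips of the shut fingers; the grasp point (between the pads) lies 19 mm behind it; z points along the fingers, y is the direction in which the jaws open and shut (so a half turn about z gives the same grasp; the last joint's range is limited). The gripper opens to 92 mm and grips with 3 to 60 N. Pads are 20 mm wide; open, the fingers measure 128 mm over their backs; the gripper's body (75 mm by 189 mm) begins 69 mm behind the grasp point.
Start: joints at [-0.002, 0.353, 1.633, -0, 1.155, -0.002], TCP at [0.625, -0, 0.18] pointing down, gripper open.
Joint ranges: [-2.63, 2.63], [-0.92, 2.1], [0.06, 2.66], [-1.3, 4.44], [0, 2.69], [-3.02, 3.02]. Speed limits (rad/s): [2.22, 2.22, 2.79, 3.14, 3.14, 3.14].

### API

Orientations are given as a rotation vector (axis times angle).
In Python, from workcell import arm, eyes gives the robot as it stands.
- The arm moves only by the tool move_arm, never from a script. Its argument "moves" is one flat list of numbers, 7 for each row, row after row: the shift along the tool's x, y, z in cm, then the turn, a rotation vector about the tool's x, y, z in rad, then the gripper's target within -1 to 1 (fully open at 1, half-way at 0, shut at -1). A call has 1 to 10 rows; each row is the pose to reach, as a shift and turn from the pose commanded when the call began, along the tool's axes at that moment; what a row does not reach only later rows make up. A row lasts 1/8 s, in which the tool goes at most 62.5 mm and 10.7 degrees, less where a joint would pass 70% of its speed; a pose out of reach is approached as far as the arm can. A call with a gripper value outside its range is refused whole. The fingers move at their own pace and stop on an object; the grip force is fixed at half the most. Time passes only in rows, so rows that repeat a pose let the fingers close. It gives the time, the measured TCP pose, the force and the opening at its end, in the units of the state.
- arm.get_state(): the state, without advancing time (a new reading comes with each control period).
- eyes.camera(name): name is "scene" or "side" or "wrist"; returns (picture, depth): 384x512x3 uint8, red, green, blue; 384x512 float32, m along the optical axis (not along the pixel's ray), 0 where there is no reading.
- eyes.camera_info(name): a dict with "K" (3x3 intrinsics, pixels), "origin" and "attitude" of the camera in the world. Camera axes: x right, y up, looking along -z (the intrinsics and any distortion apply to the point x, -y, -z); pixel columns grow to the right and rows downward; lengths in m; the calibration is good to about 2 mm. A picture is of the moment at which its call begins: read the wrist's pose just before it. camera_info takes no time and is no camera call; for the wrist camera it gives the pose at the moment of the call.
- arm.sign_off(): hands the job in, once; it reports no verdict.
The state is a dict: "t": time; "qpos": joint angles; "joint_velocities": joint speeds; "effort": joint torques, N m; "ee_pos": TCP position; "tool_rot": TCP orientation; "force": force on the tool from outside, world axes, zero at the start; "moment": the same for the moment, N m; "finger_gap": finger opening in m.
Only numpy, scipy, OpenCV 4.12 (cv2) and the standard library are available. Lean on these libraries where they do the work, as an engineer would, in place of code of your own. Each camera call takes 0.05 s, during which the arm holds its last target.

### The job

Three air valves for the carving hammers stand on the bench. First, with each valve where it stands, press its button gently until it clicks and stays in (never harder than 24 N), feeling how much force each one takes. Then stand the hardest valve upright in the tray's long bay and the lightest upright in its short bay; leave the middle one, and everything else on the bench, where it is.

Things in the scene. Friction and masses are not known exactly. Their poses are not given: they have to be found in the camera images.
- valve_p: palm-button air valve, loose, upright, about 0.35 kg; all three look alike. Square foot 50x50x6 mm; aluminium housing 40x40 up to 50 mm; brass stubs 14 mm thick stand out 12 mm from its +x and -x faces at 26 mm height: grip it across the plain +y/-y faces. On top a black button 28 mm across, its top at 72 mm when out. Origin: centre of underside, z up
- valve_q: palm-button air valve, loose, upright, about 0.35 kg; all three look alike. Square foot 50x50x6 mm; aluminium housing 40x40 up to 50 mm; brass stubs 14 mm thick stand out 12 mm from its +x and -x faces at 26 mm height: grip it across the plain +y/-y faces. On top a black button 28 mm across, its top at 72 mm when out. Origin: centre of underside, z up
- valve_r: palm-button air valve, loose, upright, about 0.35 kg; all three look alike. Square foot 50x50x6 mm; aluminium housing 40x40 up to 50 mm; brass stubs 14 mm thick stand out 12 mm from its +x and -x faces at 26 mm height: grip it across the plain +y/-y faces. On top a black button 28 mm across, its top at 72 mm when out. Origin: centre of underside, z up
- button_p (a joint): how far valve_p has switched, m: 0 out, 0.0055 clicked in. Its sprung button top first gives some 2.5 mm as the force grows evenly to the actuation force; then it snaps in (click): the force drops at once and it stays in, 5.5 mm lower. Pushing on only loads the spring again (4 mm, then a rigid stop). Actuation forces: 4 to 18 N, at least 3 N apart, which is which unknown
- button_q (a joint): how far valve_q has switched, m: 0 out, 0.0055 clicked in. Its sprung button top first gives some 2.5 mm as the force grows evenly to the actuation force; then it snaps in (click): the force drops at once and it stays in, 5.5 mm lower. Pushing on only loads the spring again (4 mm, then a rigid stop). Actuation forces: 4 to 18 N, at least 3 N apart, which is which unknown
- button_r (a joint): how far valve_r has switched, m: 0 out, 0.0055 clicked in. Its sprung button top first gives some 2.5 mm as the force grows evenly to the actuation force; then it snaps in (click): the force drops at once and it stays in, 5.5 mm lower. Pushing on only loads the spring again (4 mm, then a rigid stop). Actuation forces: 4 to 18 N, at least 3 N apart, which is which unknown
- button_p_top (a point): centre of the flat top of the button of valve_p; moves down with it. Over 24 N on it damages the valve
- button_q_top (a point): centre of the flat top of the button of valve_q; moves down with it. Over 24 N on it damages the valve
- button_r_top (a point): centre of the flat top of the button of valve_r; moves down with it. Over 24 N on it damages the valve
- tray: low wooden sorting tray fixed to the bench, 278 (x) x 156 (y) mm; floor 8 mm thick, walls 8 mm thick, rims and the one divider 22 mm above the bench. The divider parts a short bay (its -x end) from a long bay (its +x end). Origin: centre of the underside
- short_bay (a point): centre of the floor of the short bay, 104 (x) x 140 (y) mm inside; axes as the tray's
- long_bay (a point): centre of the floor of the long bay, 150 (x) x 140 (y) mm inside; axes as the tray's
- disc: green stone disc in work, fixed: 190 mm across, 22 mm thick, lying on two battens, its top 52 mm above the bench. Origin: centre of the underside of the battens
- chisel: steel stone chisel about 175 mm long, 20 mm thick, lying on the disc; bystander
- block: pine block 70 x 70 x 90 high, origin under its centre; bystander
- offcut: pine offcut 70 x 160 x 24 high, long along its y, origin under its centre; bystander
- coupling: small brass and steel hose coupling, 28 mm across, 34 high, standing; bystander
- sample: marble sample tile 50 x 50 x 20 high; bystander
- tin: closed tin 66 mm across, 90 high; bystander
- mallet: steel-headed mallet lying, head 64 mm thick, 205 mm long along its x; bystander
Mind the look-alikes: they are no part of the job. What is shaped like the valve_r but purple or red is not meant. Leave any red look-alike of the valve_q alone.

How it is judged:
On the way:
1. all three buttons are clicked in while the valves still stand where they were (within 40 mm) (value of joint each of button_p, button_q, button_r above 0.0045 m and distance of each of valve_p, valve_q, valve_r from where it was at the start of the episode below 0.04 m), for 0.2 s.
At the end, for the whole second after the job is handed in: All three buttons are clicked in (over 4.5 of 5.5 mm). The valve with the highest peak force stands upright (within 0.1 rad) and at rest on the floor of the long bay, the one with the lowest on the floor of the short bay; the middle one still stands within 40 mm of where it was (value of joint each of button_p, button_q, button_r above 0.0045 m and x of valve_p in the frame of long_bay between -0.056 and 0.056 m and y of valve_p in the frame of long_bay between -0.052 and 0.052 m and z of valve_p in the frame of long_bay below 0.006 m and angle between each of valve_p, valve_q, valve_r's own z axis and vertical below 0.1 rad and linear speed of each of valve_p, valve_q below 0.02 m/s and x of valve_q in the frame of short_bay between -0.034 and 0.034 m and y of valve_q in the frame of short_bay between -0.052 and 0.052 m and z of valve_q in the frame of short_bay below 0.006 m and distance of valve_r from where it was at the start of the episode below 0.04 m); the robot touches nothing.
It fails at once if a button is pushed with over 24 N (contact force between any of cap_p, cap_q, cap_r and anything else above 24 N).
It fails at once if a valve is tipped by more than 0.6 rad (angle between any of valve_p, valve_q, valve_r's own z axis and vertical above 0.6 rad).
It fails at once if a bystander is shifted by more than 30 mm (distance of any of chisel, block, offcut, coupling, sample, tin, mallet from where it was at the start of the episode above 0.03 m).
It also fails if it takes over 72 s, if anything falls off the work surface, if the arm or the gripper's body presses on something with over 40 N, if the wrist force passes 120 N, or if a joint passes its speed limit or range.

## Working session

There is one attempt and no reset: what is moved stays moved. The work goes in short steps, Python scripts to look and compute and a tool call to move; the robot and the scene stay as the last step left them, time stands still between calls to the robot, and variables do not carry over. Pictures are saved under pics/ and viewed, and the job is handed in when it is done.

Besides the shell and the picture viewer there is one more tool, called after ">>>" as name(argument=value, ...) on one line, values as JSON. move_arm: Moves the arm, as the interface text tells. Its arguments: {"type":"object","properties":{"moves":{"type":"array"}},"required":["moves"]}

```bash
mkdir -p pics; ls; python3 - <<'E'
from workcell import arm, eyes
import cv2,numpy as np
s=arm.get_state();print({k:np.round(v,3) for k,v in s.items()})
for n in ["scene","side","wrist"]:
    i=eyes.camera_info(n);print(n,{k:np.round(v,3).tolist() if not isinstance(v,str) else v for k,v in i.items()})
    p,d=eyes.camera(n);cv2.imwrite(f"pics/{n}0.png",p[:,:,::-1]);np.save(f"pics/{n}0.npy",d);
E
```

```text
pics
{'t': np.float64(0.0), 'qpos': array([-0.002,  0.354,  1.634,  0.   ,  1.155, -0.002]), 'joint_velocities': array([-0.002,  0.001, -0.   ,  0.   ,  0.   , -0.   ]), 'effort': array([-2.0000e-03, -5.9385e+01, -3.3422e+01,  6.9000e-02,  2.3000e-02,
       -0.0000e+00]), 'ee_pos': array([ 0.624, -0.   ,  0.179]), 'tool_rot': array([-2.221e+00, -2.221e+00,  1.000e-03]), 'force': array([-0.187, -0.291, -0.61 ]), 'moment': array([-0.013, -0.015, -0.054]), 'finger_gap': np.float64(0.092)}
scene {'K': [[476.206, 0.0, 265.877], [0.0, 476.206, 192.472], [0.0, 0.0, 1.0]], 'origin': [1.308, -0.211, 1.273], 'attitude': [0.498, 0.375, 1.279]}
side {'K': [[366.605, 0.0, 258.766], [0.0, 366.605, 185.838], [0.0, 0.0, 1.0]], 'origin': [0.205, -0.632, 0.492], 'attitude': [1.032, -0.279, -0.462]}
wrist {'K': [[306.423, 0.0, 258.172], [0.0, 306.423, 192.797], [0.0, 0.0, 1.0]], 'origin': [0.624, 0.068, 0.384], 'attitude': [-0.25, -0.0, -0.0]}
```

View pics/scene0.png

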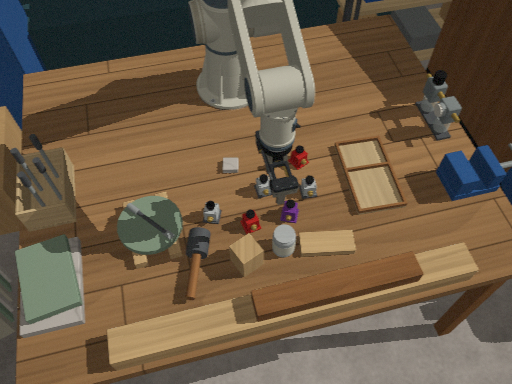

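View pics/side0.png

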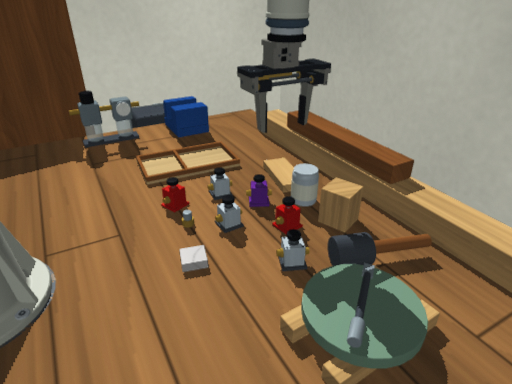

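View pics/wrist0.png

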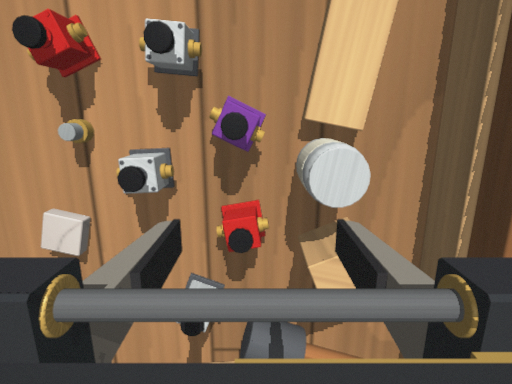

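Candidates (scene px): silver valves (263,186), (309,187) and (211,211), which I choose. Look-alikes to leave alone: red (300,157), red (251,221) and purple (290,210). Next I measure them with a close crop.

```bash
cat > h.py <<'E'
from workcell import arm, eyes
import cv2,numpy as np
from scipy.spatial.transform import Rotation as R
def cloud(d,i):
    K=np.array(i["K"]);h,w=d.shape
    u,v=np.meshgrid(np.arange(w),np.arange(h))
    P=np.stack([(u-K[0,2])/K[0,0]*d,-(v-K[1,2])/K[1,1]*d,-d],-1)
    W=P@R.from_rotvec(i["attitude"]).as_matrix().T+np.array(i["origin"])
    W[d<=0]=np.nan
    return W
def shot(n,tag):
    s=arm.get_state(); i=eyes.camera_info(n)
    p,d=eyes.camera(n);cv2.imwrite(f"pics/{n}_{tag}.png",p[:,:,::-1]);return p,d,i,cloud(d,i),s
E
python3 - <<'E'
from h import *
for n in ["wrist","scene"]:
    p=cv2.imread(f"pics/{n}0.png")[:,:,::-1].astype(int);d=np.load(f"pics/{n}0.npy");W=cloud(d,eyes.camera_info(n))
    x,y,z=W[...,0],W[...,1],W[...,2]
    print(n)
    m=(p.max(2)<60)&(z>.06)&(z<.082)&(x>.35)&(x<.9)
    nl,l,st,c=cv2.connectedComponentsWithStats(m.astype(np.uint8))
    for k in range(1,nl):
        if st[k,4]>12:
            w=W[l==k]; t=w[w[:,2]>.068]; print("blk",c[k].round(),st[k,4],np.nanmedian(w,0).round(4), t.mean(0).round(4) if len(t) else 0,len(t))
    if n=="scene":
        m=(z>.015)&(z<.03)&(y>.1)&(y<.5)&(x<.8)
        nl,l,st,c=cv2.connectedComponentsWithStats(m.astype(np.uint8))
        for k in range(1,nl):
            if st[k,4]>80:
                w=W[l==k]; print("tray",c[k].round(),st[k,4],cv2.minAreaRect((w[:,:2]*1000).astype(np.float32)))
    cv2.imwrite(f"pics/crop_{n}.png",cv2.resize(cv2.imread(f"pics/{n}0.png")[100:260,110:350] if n=="scene" else cv2.imread("pics/wrist0.png")[:,:280],None,fx=3 if n=="scene" else 1.5,fy=3 if n=="scene" else 1.5,interpolation=2))
E
```

```text
wrist
blk [29. 32.] 826 [0.4117 0.1425 0.0709] [0.4106 0.1431 0.0709] 748
blk [158.  37.] 735 [0.5314 0.138  0.0712] [0.531  0.1383 0.0712] 702
blk [234. 126.] 552 [0.6001 0.0571 0.0714] [0.6    0.0571 0.0714] 552
blk [131. 179.] 543 [0.4924 0.0033 0.0711] [0.4919 0.0032 0.0711] 520
blk [240. 240.] 443 [ 0.6045 -0.0655  0.0713] [ 0.6048 -0.0656  0.0713] 438
blk [192. 328.] 263 [ 0.5456 -0.1762  0.0713] [ 0.5455 -0.1765  0.0712] 262
blk [274. 353.] 69 [ 0.6441 -0.2218  0.0616] 0 0
scene
blk [299. 149.] 46 [0.415  0.1418 0.0707] [0.4134 0.1423 0.0716] 38
blk [481. 165.] 96 [0.6173 0.6784 0.0687] [0.6194 0.6782 0.0749] 52
blk [263. 178.] 50 [0.4968 0.0016 0.0711] [0.4952 0.0019 0.0719] 41
blk [309. 180.] 54 [0.5356 0.1382 0.0703] [0.5344 0.1373 0.0709] 41
blk [210. 205.] 60 [ 0.5504 -0.1753  0.0704] [ 0.549  -0.1756  0.0715] 51
blk [290. 204.] 58 [0.6046 0.0561 0.0707] [0.6037 0.0557 0.072 ] 45
blk [250. 214.] 60 [ 0.6088 -0.0676  0.0706] [ 0.6091 -0.0676  0.0719] 49
blk [152. 222.] 104 [ 0.561  -0.3507  0.0645] [ 0.5554 -0.3585  0.0692] 9
blk [196. 241.] 94 [ 0.6534 -0.2376  0.0626] 0 0
tray [370. 173.] 817 ((519.0765380859375, 349.5164489746094), (160.07562255859375, 284.6466979980469), 86.71305847167969)
tray [334. 241.] 846 ((732.3260498046875, 153.775634765625), (119.55940246582031, 75.38523864746094), 79.05203247070312)
```

View pics/crop_scene.png

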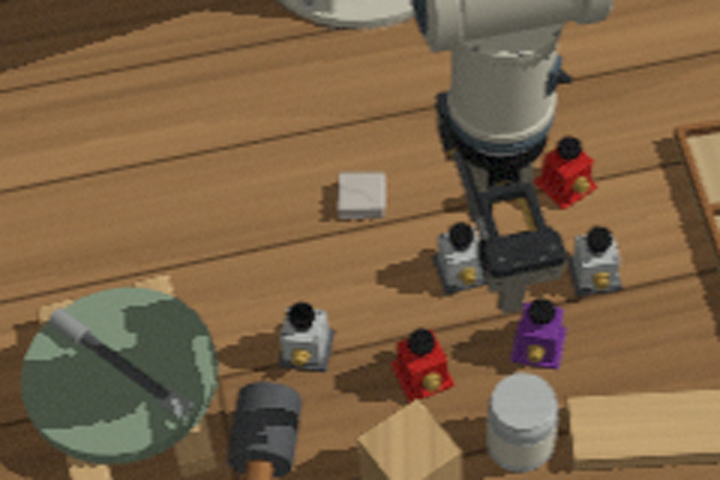

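The crop confirms silver valves A (0.531,0.138), B (0.492,0.003) and C (0.546,-0.176), with tops reading 0.071 against the expected 0.072. The tray measures 285x160 at (0.519,0.350), matching its given size, with the short bay towards the robot. I press B first.

>>> move_arm(moves=[0.3, -6, 0, 0, 0, 0, -1, 0.3, -12, 0, 0, 0, 0, -1, 0.3, -13.1, 0, 0, 0, 0, -1, 0.3, -13.1, 3, 0, 0, 0, -1, 0.3, -13.1, 6, 0, 0, 0, -1, 0.3, -13.1, 9, 0, 0, 0, -1, 0.3, -13.1, 10, 0, 0, 0, -1, 0.3, -13.1, 10, 0, 0, 0, -1])

```text
t: 1.15
ee_pos: [0.4943, 0.003, 0.0796]
tool_rot: [-2.221, -2.221, 0.001]
force: [0.5, 0.3, -0.3]
finger_gap: 0.0142
```

>>> move_arm(moves=[0, 0, 0.3, 0, 0, 0, -1, 0, 0, 0.6, 0, 0, 0, -1, 0, 0, 0.6, 0, 0, 0, -1])

```text
t: 1.52
ee_pos: [0.4942, 0.003, 0.074]
tool_rot: [2.221, 2.221, 0.001]
force: [-0.3, 0.3, -0.8]
finger_gap: 0.0003
```

>>> move_arm(moves=[0, 0, 0.1, 0, 0, 0, -1, 0, 0, 0.1, 0, 0, 0, -1])

```text
t: 1.78
ee_pos: [0.4941, 0.003, 0.0729]
tool_rot: [2.221, 2.221, 0.0]
force: [0.1, 0.0, 0.4]
finger_gap: 0.0004
```

>>> move_arm(moves=[0, 0, 0.05, 0, 0, 0, -1, 0, 0, 0.05, 0, 0, 0, -1])

```text
t: 2.02
ee_pos: [0.494, 0.003, 0.0723]
tool_rot: [-2.221, -2.221, 0.0]
force: [0.2, 0.4, 0.9]
finger_gap: 0.0005
```

>>> move_arm(moves=[0, 0, 0.05, 0, 0, 0, -1, 0, 0, 0.05, 0, 0, 0, -1])

```text
t: 2.28
ee_pos: [0.494, 0.003, 0.0717]
tool_rot: [-2.221, -2.221, 0.0]
force: [0.7, -0.1, 0.2]
finger_gap: 0.0004
```

>>> move_arm(moves=[0, 0, 0.05, 0, 0, 0, -1, 0, 0, 0.05, 0, 0, 0, -1])

```text
t: 2.52
ee_pos: [0.494, 0.003, 0.0713]
tool_rot: [-2.221, -2.221, 0.0]
force: [-0.1, 0.3, -1.2]
finger_gap: 0.0002
```

>>> move_arm(moves=[0, 0, 0.03, 0, 0, 0, -1, 0, 0, 0.03, 0, 0, 0, -1])

```text
t: 2.78
ee_pos: [0.494, 0.003, 0.071]
tool_rot: [-2.221, -2.221, 0.0]
force: [0.2, -0.4, 0.3]
finger_gap: 0.0007
```

>>> move_arm(moves=[0, 0, 0.04, 0, 0, 0, -1, 0, 0, 0.04, 0, 0, 0, -1])

```text
t: 3.02
ee_pos: [0.494, 0.003, 0.0705]
tool_rot: [-2.221, -2.221, 0.0]
force: [0.4, 0.3, -0.2]
finger_gap: 0.0001
```

>>> move_arm(moves=[0, 0, 0.04, 0, 0, 0, -1, 0, 0, 0.04, 0, 0, 0, -1])

```text
t: 3.28
ee_pos: [0.494, 0.003, 0.0702]
tool_rot: [-2.221, -2.221, 0.0]
force: [1.2, -0.5, 0.7]
finger_gap: 0.0004
```

>>> move_arm(moves=[0, 0, 0.04, 0, 0, 0, -1, 0, 0, 0.04, 0, 0, 0, -1])

```text
t: 3.52
ee_pos: [0.494, 0.003, 0.0698]
tool_rot: [-2.221, -2.221, 0.0]
force: [-0.3, 0.6, -0.3]
finger_gap: 0.0007
```

>>> move_arm(moves=[0, 0, 0.04, 0, 0, 0, -1, 0, 0, 0.04, 0, 0, 0, -1])

```text
t: 3.78
ee_pos: [0.494, 0.003, 0.0694]
tool_rot: [-2.221, -2.221, 0.0]
force: [0.3, -0.6, 1.0]
finger_gap: 0.0005
```

```bash
python3 - <<'E'
from h import *
p,d,i,W,s=shot("wrist","b1"); p2,d2,i2,W2,s=shot("side","b1")
a=cv2.resize(p[150:384,100:420],None,fx=1.25,fy=1.25);b=cv2.resize(p2[130:270,160:320],None,fx=2.1,fy=2.1)
b=b[:a.shape[0]];a=a[:b.shape[0]]
cv2.imwrite("pics/b1.png",np.hstack([a,b])[:,:,::-1])
E
```

```text
(no output)
```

View pics/b1.png

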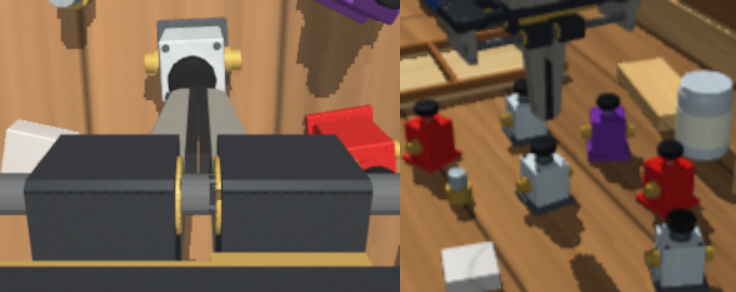

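```bash
cat >> h.py <<'E'
def proj(pt,i):
    c=R.from_rotvec(i["attitude"]).as_matrix().T@(np.array(pt)-np.array(i["origin"]));K=np.array(i["K"])
    return np.round([K[0,2]-K[0,0]*c[0]/c[2],K[1,2]+K[1,1]*c[1]/c[2]],1)
E
python3 - <<'E'
from h import *
s=arm.get_state();print(s["ee_pos"],s["qpos"])
for n in ["wrist","side","scene"]:
    i=eyes.camera_info(n);print(n,proj(s["ee_pos"],i),proj([.4925,.003,.072],i))
p,d,i,W,s=shot("wrist","b2")
x,y,z=[W[...,k] for k in range(3)]
m=(p.max(2)<60)&(abs(z-.07)<.006)&(abs(x-.49)<.03)
print(m.sum(),W[m].mean(0),np.argwhere(m).mean(0)[::-1], W[m].min(0),W[m].max(0))
p,d,i,W,s=shot("side","b2")
x,y,z=[W[...,k] for k in range(3)]
m=(p.max(2)<60)&(abs(z-.07)<.006)&(abs(x-.49)<.04)&(abs(y)<.04)
print(m.sum(),W[m].mean(0),np.argwhere(m).mean(0)[::-1], W[m].min(0),W[m].max(0))
E
```

```text
[0.49398562 0.00300071 0.06936957] [3.03138124e-03 2.95526333e-01 2.00733222e+00 1.10395023e-05
 8.38785830e-01 3.02345501e-03]
wrist [258.6 214.7] [256.5 216. ]
side [229.7 198.3] [229.  197.4]
scene [263.5 177.9] [263.4 177. ]
841 [0.49265478 0.02025929 0.07110381] [257.30677765 188.89179548] [ 0.4774035  -0.00178615  0.06406454] [0.51999641 0.13690524 0.07316952]
94 [0.4876545  0.00052499 0.07091423] [227.53191489 198.92553191] [ 0.47610597 -0.01097698  0.06432099] [0.50350057 0.01758346 0.0737231 ]
```

```bash
python3 - <<'E'
from h import *
p,d,i,W,s=shot("side","b3")
for r in range(170,212,2): print(r,p[r,229],W[r,229].round(4))
cv2.imwrite("pics/b3.png",cv2.resize(p[150:230,190:270],None,fx=7,fy=7,interpolation=cv2.INTER_NEAREST)[:,:,::-1])
E
```

```text
170 [36 37 35] [ 0.4914 -0.0046  0.1436]
172 [37 37 37] [ 0.4909 -0.0052  0.1392]
174 [36 37 35] [ 0.4908 -0.0052  0.1345]
176 [36 36 35] [ 0.4907 -0.005   0.1297]
178 [35 35 35] [ 0.49   -0.0061  0.1256]
180 [43 44 41] [ 0.4898 -0.0062  0.1209]
182 [41 43 40] [ 0.4899 -0.0056  0.1157]
184 [41 42 41] [ 0.49   -0.0051  0.1106]
186 [41 42 40] [ 0.4898 -0.0051  0.1057]
188 [94 93 89] [0.5473 0.1219 0.0215]
190 [95 94 92] [0.547  0.1216 0.0158]
192 [80 87 90] [0.5461 0.1201 0.0108]
194 [47 52 55] [0.5438 0.1154 0.0079]
196 [24 25 30] [0.4941 0.0063 0.0735]
198 [26 29 31] [ 4.91e-01 -1.00e-04  7.26e-02]
200 [24 25 26] [ 0.4873 -0.0078  0.0727]
202 [ 8 10 11] [ 0.4872 -0.0076  0.0675]
204 [24 26 29] [ 0.4895 -0.0022  0.0586]
206 [40 45 48] [ 0.4893 -0.0023  0.0535]
208 [50 54 58] [ 0.488  -0.0048  0.05  ]
210 [ 88  97 100] [ 0.4846 -0.0117  0.0498]
```

View pics/b3.png

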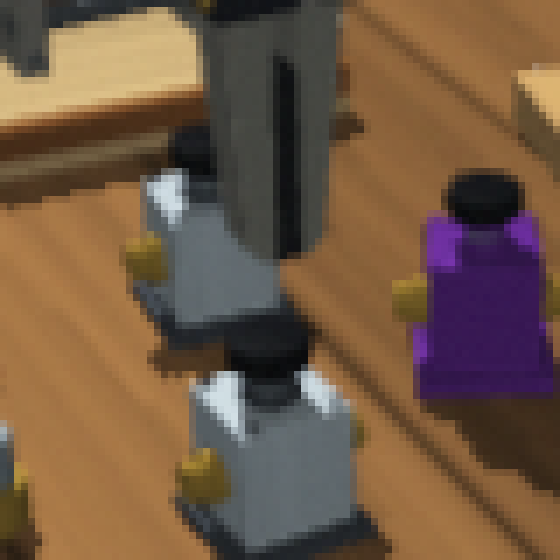

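```bash
python3 - <<'E'
from h import *
s=arm.get_state()
p,d,i,W,s=shot("wrist","b4")
print(s["ee_pos"],i["origin"],i["attitude"])
x,y,z=[W[...,k] for k in range(3)]
m=(z>.075)&(z<.2)&(abs(x-.494)<.03)
print(m.sum())
for lo in np.arange(.075,.16,.01):
    q=m&(z>=lo)&(z<lo+.01); print(round(lo,3),q.sum(),W[q].mean(0).round(3) if q.any() else 0, np.argwhere(q).mean(0)[::-1].round() if q.any() else 0)
# initial: side view fingertips
p=cv2.imread("pics/side0.png");d=np.load("pics/side0.npy");W0=cloud(d,eyes.camera_info("side"))
for c in (263,303):
  for r in range(116,138,2): print(c,r,p[r,c],W0[r,c].round(3))
E
```

```text
[0.49396525 0.00303417 0.06937015] [0.49337182 0.07103566 0.27378573] [-0.24979383 -0.00145018 -0.00035842]
4254
0.075 0 0 0
0.085 0 0 0
0.095 30 [0.494 0.011 0.104] [259. 220.]
0.105 248 [0.494 0.012 0.11 ] [258. 223.]
0.115 339 [0.494 0.012 0.12 ] [259. 229.]
0.125 420 [0.494 0.012 0.13 ] [258. 236.]
0.135 536 [0.494 0.012 0.14 ] [259. 244.]
0.145 662 [0.494 0.012 0.15 ] [259. 253.]
0.155 382 [0.494 0.011 0.16 ] [259. 265.]
263 116 [64 71 69] [ 0.569 -0.009  0.25 ]
263 118 [64 70 68] [ 0.569 -0.01   0.246]
263 120 [65 70 69] [ 0.57  -0.009  0.241]
263 122 [66 71 70] [ 0.571 -0.007  0.236]
263 124 [65 72 70] [ 0.57  -0.009  0.233]
263 126 [66 72 70] [ 0.57  -0.009  0.228]
263 128 [65 71 70] [ 0.57  -0.009  0.224]
263 130 [66 71 71] [ 0.571 -0.008  0.219]
263 132 [62 72 76] [ 0.572 -0.007  0.214]
263 134 [32 51 69] [0.842 0.453 0.002]
263 136 [ 55  93 132] [ 0.835  0.442 -0.001]
303 116 [17 16 15] [ 0.672 -0.008  0.233]
303 118 [18 16 13] [ 0.671 -0.009  0.229]
303 120 [17 17 14] [ 0.672 -0.009  0.224]
303 122 [19 19 17] [ 0.672 -0.009  0.22 ]
303 124 [20 18 18] [ 0.674 -0.007  0.214]
303 126 [24 42 65] [0.853 0.231 0.102]
303 128 [25 44 68] [0.854 0.232 0.095]
303 130 [26 46 71] [0.852 0.228 0.09 ]
303 132 [24 41 65] [0.854 0.23  0.083]
303 134 [22 40 63] [0.852 0.227 0.077]
303 136 [44 71 91] [0.852 0.227 0.071]
```

The side and wrist depth agree that the real fingertips sit 34 mm above the reported TCP (0.104 against 0.069). It was the same at the start (0.213 against 0.179). I go by the images, so contact should come at a reported z of about 0.038.

>>> move_arm(moves=[0, 0, 0.8, 0, 0, 0, -1, 0, 0, 1.6, 0, 0, 0, -1, 0, 0, 2.3, 0, 0, 0, -1, 0, 0, 2.7, 0, 0, 0, -1, 0, 0, 2.7, 0, 0, 0, -1])

```text
t: 4.7
ee_pos: [0.4937, 0.003, 0.042]
tool_rot: [-2.221, -2.221, 0.001]
force: [0.7, 0.4, 0.1]
finger_gap: 0.0006
```

>>> move_arm(moves=[0, 0, 0.06, 0, 0, 0, -1, 0, 0, 0.06, 0, 0, 0, -1])

```text
t: 4.95
ee_pos: [0.4942, 0.003, 0.042]
tool_rot: [2.221, 2.221, 0.0]
force: [1.4, 0.0, 0.2]
finger_gap: 0.0006
```

>>> move_arm(moves=[0, 0, 0.06, 0, 0, 0, -1, 0, 0, 0.06, 0, 0, 0, -1])

```text
t: 5.2
ee_pos: [0.4941, 0.003, 0.0412]
tool_rot: [2.221, 2.221, 0.0]
force: [-0.7, -1.2, -0.3]
finger_gap: 0.0002
```

>>> move_arm(moves=[0, 0, 0.06, 0, 0, 0, -1, 0, 0, 0.06, 0, 0, 0, -1])

```text
t: 5.45
ee_pos: [0.494, 0.003, 0.0406]
tool_rot: [-2.221, -2.221, 0.0]
force: [0.1, 0.9, 0.4]
finger_gap: 0.0001
```

>>> move_arm(moves=[0, 0, 0.06, 0, 0, 0, -1, 0, 0, 0.06, 0, 0, 0, -1])

```text
t: 5.7
ee_pos: [0.4939, 0.003, 0.0399]
tool_rot: [-2.221, -2.221, 0.0]
force: [0.0, 0.4, -0.1]
finger_gap: 0.0005
```

>>> move_arm(moves=[0, 0, 0.06, 0, 0, 0, -1, 0, 0, 0.06, 0, 0, 0, -1])

```text
t: 5.95
ee_pos: [0.4939, 0.003, 0.0393]
tool_rot: [-2.221, -2.221, 0.0]
force: [0.0, 0.4, 0.5]
finger_gap: 0.0005
```

>>> move_arm(moves=[0, 0, 0.05, 0, 0, 0, -1, 0, 0, 0.05, 0, 0, 0, -1])

```text
t: 6.2
ee_pos: [0.494, 0.003, 0.0388]
tool_rot: [-2.221, -2.221, 0.0]
force: [-0.1, 0.2, -0.0]
finger_gap: 0.0002
```

>>> move_arm(moves=[0, 0, 0.04, 0, 0, 0, -1, 0, 0, 0.04, 0, 0, 0, -1])

```text
t: 6.45
ee_pos: [0.494, 0.003, 0.0385]
tool_rot: [-2.221, -2.221, 0.0]
force: [1.2, 0.1, 0.5]
finger_gap: 0.0002
```

>>> move_arm(moves=[0, 0, 0.04, 0, 0, 0, -1, 0, 0, 0.04, 0, 0, 0, -1])

```text
t: 6.7
ee_pos: [0.494, 0.003, 0.0381]
tool_rot: [-2.221, -2.221, 0.0]
force: [-0.4, 0.2, 0.7]
finger_gap: 0.0005
```

>>> move_arm(moves=[0, 0, 0.04, 0, 0, 0, -1, 0, 0, 0.04, 0, 0, 0, -1])

```text
t: 6.95
ee_pos: [0.494, 0.003, 0.0377]
tool_rot: [2.221, 2.221, 0.0]
force: [0.4, -1.6, 0.4]
finger_gap: 0.0006
```

>>> move_arm(moves=[0, 0, 0.04, 0, 0, 0, -1, 0, 0, 0.04, 0, 0, 0, -1])

```text
t: 7.2
ee_pos: [0.4941, 0.003, 0.0374]
tool_rot: [2.221, 2.221, 0.0]
force: [-0.5, -0.2, 2.0]
finger_gap: 0.0004
```

>>> move_arm(moves=[0, 0, 0.04, 0, 0, 0, -1, 0, 0, 0.04, 0, 0, 0, -1])

```text
t: 7.45
ee_pos: [0.494, 0.003, 0.037]
tool_rot: [2.221, 2.221, 0.0]
force: [-1.0, -0.1, 4.0]
finger_gap: 0.0007
```

>>> move_arm(moves=[0, 0, 0.04, 0, 0, 0, -1, 0, 0, 0.04, 0, 0, 0, -1])

```text
t: 7.7
ee_pos: [0.4941, 0.003, 0.0366]
tool_rot: [2.221, 2.221, 0.0]
force: [-1.4, -0.1, 5.2]
finger_gap: 0.0005
```

>>> move_arm(moves=[0, 0, 0.04, 0, 0, 0, -1, 0, 0, 0.04, 0, 0, 0, -1])

```text
t: 7.95
ee_pos: [0.4941, 0.003, 0.0364]
tool_rot: [2.221, 2.221, 0.0]
force: [-1.8, -0.0, 8.1]
finger_gap: 0.0004
```

>>> move_arm(moves=[0, 0, 0.03, 0, 0, 0, -1, 0, 0, 0.03, 0, 0, 0, -1])

```text
t: 8.2
ee_pos: [0.4941, 0.003, 0.0361]
tool_rot: [2.221, 2.221, 0.0]
force: [-2.3, 0.3, 8.8]
finger_gap: 0.0002
```

>>> move_arm(moves=[0, 0, 0.03, 0, 0, 0, -1, 0, 0, 0.03, 0, 0, 0, -1])

```text
t: 8.45
ee_pos: [0.4941, 0.003, 0.0359]
tool_rot: [2.221, 2.221, 0.0]
force: [-2.5, -1.0, 10.7]
finger_gap: 0.0007
```

>>> move_arm(moves=[0, 0, 0.03, 0, 0, 0, -1, 0, 0, 0.03, 0, 0, 0, -1])

```text
t: 8.7
ee_pos: [0.4942, 0.003, 0.0357]
tool_rot: [2.221, 2.221, 0.0]
force: [-2.7, 1.3, 11.3]
finger_gap: 0.0004
```

>>> move_arm(moves=[0, 0, 0.03, 0, 0, 0, -1, 0, 0, 0.03, 0, 0, 0, -1])

```text
t: 8.95
ee_pos: [0.4941, 0.003, 0.0355]
tool_rot: [2.221, 2.221, 0.0]
force: [-2.0, 0.1, 11.5]
finger_gap: 0.0001
```

>>> move_arm(moves=[0, 0, 0.03, 0, 0, 0, -1, 0, 0, 0.03, 0, 0, 0, -1])

```text
t: 9.2
ee_pos: [0.4941, 0.003, 0.0353]
tool_rot: [2.221, 2.221, 0.0]
force: [-2.4, 0.2, 13.8]
finger_gap: 0.0008
```

>>> move_arm(moves=[0, 0, 0.03, 0, 0, 0, -1, 0, 0, 0.03, 0, 0, 0, -1])

```text
t: 9.45
ee_pos: [0.4941, 0.003, 0.035]
tool_rot: [2.221, 2.221, 0.0]
force: [-3.6, -0.2, 15.3]
finger_gap: 0.0005
```

>>> move_arm(moves=[0, 0, 0.03, 0, 0, 0, -1, 0, 0, 0.03, 0, 0, 0, -1])

```text
t: 9.7
ee_pos: [0.4942, 0.003, 0.0349]
tool_rot: [2.221, 2.221, 0.0]
force: [-3.5, -0.3, 15.4]
finger_gap: 0.0004
```

>>> move_arm(moves=[0, 0, 0.03, 0, 0, 0, -1, 0, 0, 0.03, 0, 0, 0, -1])

```text
t: 9.95
ee_pos: [0.4942, 0.003, 0.0346]
tool_rot: [2.221, 2.221, 0.0]
force: [-4.9, -0.9, 17.3]
finger_gap: 0.0004
```

>>> move_arm(moves=[0, 0, 0.03, 0, 0, 0, -1, 0, 0, 0.03, 0, 0, 0, -1])

```text
t: 10.2
ee_pos: [0.4942, 0.003, 0.0344]
tool_rot: [2.221, 2.221, 0.0]
force: [-4.5, -0.3, 18.5]
finger_gap: 0.0002
```

>>> move_arm(moves=[0, 0, 0.02, 0, 0, 0, -1, 0, 0, 0.02, 0, 0, 0, -1])

```text
t: 10.45
ee_pos: [0.4941, 0.003, 0.0333]
tool_rot: [2.221, 2.221, 0.0]
force: [-0.2, 0.8, 0.1]
finger_gap: 0.0005
```

B clicked at about 18.5 N, the top of the range, so it should be the hardest. Next is A.

>>> move_arm(moves=[0, 0, -3, 0, 0, 0, -1, 4, 1.2, -3, 0, 0, 0, -1, 9, 2.6, -3, 0, 0, 0, -1, 13.5, 3.8, -3, 0, 0, 0, -1, 13.5, 3.8, -3, 0, 0, 0, -1, 13.5, 3.8, -1.5, 0, 0, 0, -1, 13.5, 3.8, -0.6, 0, 0, 0, -1, 13.5, 3.8, -0.6, 0, 0, 0, -1])

```text
t: 11.45
ee_pos: [0.5311, 0.1369, 0.0381]
tool_rot: [-2.222, -2.219, 0.003]
force: [0.5, -0.7, 0.7]
finger_gap: 0.0007
```

>>> move_arm(moves=[0, 0, 0.05, 0, 0, 0, -1, 0, 0, 0.05, 0, 0, 0, -1])

```text
t: 11.7
ee_pos: [0.5321, 0.1377, 0.0389]
tool_rot: [2.222, 2.221, 0.0]
force: [0.2, 0.7, 0.9]
finger_gap: 0.0002
```

>>> move_arm(moves=[0, 0, 0.05, 0, 0, 0, -1, 0, 0, 0.05, 0, 0, 0, -1])

```text
t: 11.95
ee_pos: [0.532, 0.138, 0.0383]
tool_rot: [2.221, 2.221, 0.0]
force: [-0.5, 1.2, -0.3]
finger_gap: 0.0007
```

>>> move_arm(moves=[0, 0, 0.03, 0, 0, 0, -1, 0, 0, 0.03, 0, 0, 0, -1])

```text
t: 12.2
ee_pos: [0.532, 0.1381, 0.0379]
tool_rot: [-2.221, -2.222, 0.0]
force: [0.5, -0.0, -0.6]
finger_gap: 0.0006
```

>>> move_arm(moves=[0, 0, 0.03, 0, 0, 0, -1, 0, 0, 0.03, 0, 0, 0, -1])

```text
t: 12.45
ee_pos: [0.532, 0.138, 0.0376]
tool_rot: [-2.221, -2.221, -0.0]
force: [-0.0, 0.6, -0.2]
finger_gap: 0.0004
```

>>> move_arm(moves=[0, 0, 0.03, 0, 0, 0, -1, 0, 0, 0.03, 0, 0, 0, -1])

```text
t: 12.7
ee_pos: [0.532, 0.138, 0.0373]
tool_rot: [-2.221, -2.221, -0.0]
force: [0.6, -0.5, 1.6]
finger_gap: 0.0002
```

>>> move_arm(moves=[0, 0, 0.03, 0, 0, 0, -1, 0, 0, 0.03, 0, 0, 0, -1])

```text
t: 12.95
ee_pos: [0.5321, 0.138, 0.0371]
tool_rot: [2.221, 2.221, 0.0]
force: [-0.3, -0.6, 2.7]
finger_gap: 0.0003
```

>>> move_arm(moves=[0, 0, 0.03, 0, 0, 0, -1, 0, 0, 0.03, 0, 0, 0, -1])

```text
t: 13.2
ee_pos: [0.532, 0.138, 0.0368]
tool_rot: [2.221, 2.221, 0.0]
force: [-1.2, 0.0, 3.5]
finger_gap: 0.0004
```

>>> move_arm(moves=[0, 0, 0.03, 0, 0, 0, -1, 0, 0, 0.03, 0, 0, 0, -1])

```text
t: 13.45
ee_pos: [0.5321, 0.138, 0.0365]
tool_rot: [2.222, 2.221, 0.0]
force: [-1.4, -0.2, 4.8]
finger_gap: 0.0004
```

>>> move_arm(moves=[0, 0, 0.03, 0, 0, 0, -1, 0, 0, 0.03, 0, 0, 0, -1])

```text
t: 13.7
ee_pos: [0.5321, 0.138, 0.0362]
tool_rot: [2.221, 2.221, 0.0]
force: [-1.7, -1.1, 5.6]
finger_gap: 0.0006
```

>>> move_arm(moves=[0, 0, 0.03, 0, 0, 0, -1, 0, 0, 0.03, 0, 0, 0, -1])

```text
t: 13.95
ee_pos: [0.532, 0.138, 0.036]
tool_rot: [2.221, 2.221, 0.0]
force: [-1.6, -0.3, 7.1]
finger_gap: 0.0003
```

>>> move_arm(moves=[0, 0, 0.03, 0, 0, 0, -1, 0, 0, 0.03, 0, 0, 0, -1])

```text
t: 14.2
ee_pos: [0.5321, 0.138, 0.0358]
tool_rot: [2.221, 2.221, 0.0]
force: [-1.2, 0.1, 7.8]
finger_gap: 0.0007
```

>>> move_arm(moves=[0, 0, 0.03, 0, 0, 0, -1, 0, 0, 0.03, 0, 0, 0, -1])

```text
t: 14.45
ee_pos: [0.5321, 0.138, 0.0355]
tool_rot: [2.221, 2.221, 0.0]
force: [-2.1, -0.3, 8.5]
finger_gap: 0.0004
```

>>> move_arm(moves=[0, 0, 0.03, 0, 0, 0, -1, 0, 0, 0.03, 0, 0, 0, -1])

```text
t: 14.7
ee_pos: [0.5321, 0.138, 0.0353]
tool_rot: [2.221, 2.221, 0.0]
force: [-3.0, -0.6, 9.3]
finger_gap: 0.0006
```

>>> move_arm(moves=[0, 0, 0.03, 0, 0, 0, -1, 0, 0, 0.03, 0, 0, 0, -1])

```text
t: 14.95
ee_pos: [0.5321, 0.138, 0.0351]
tool_rot: [2.221, 2.221, 0.0]
force: [-2.5, -0.4, 9.8]
finger_gap: 0.0004
```

>>> move_arm(moves=[0, 0, 0.03, 0, 0, 0, -1, 0, 0, 0.03, 0, 0, 0, -1])

```text
t: 15.2
ee_pos: [0.5321, 0.138, 0.0349]
tool_rot: [2.221, 2.221, 0.0]
force: [-2.9, -1.2, 11.0]
finger_gap: 0.0005
```

>>> move_arm(moves=[0, 0, 0.03, 0, 0, 0, -1, 0, 0, 0.03, 0, 0, 0, -1])

```text
t: 15.45
ee_pos: [0.5319, 0.1379, 0.0338]
tool_rot: [2.221, 2.221, -0.0]
force: [-0.1, -0.2, 0.3]
finger_gap: 0.0006
```

>>> move_arm(moves=[0, 0, 0.03, 0, 0, 0, -1, 0, 0, 0.03, 0, 0, 0, -1])

```text
t: 15.7
ee_pos: [0.5319, 0.1379, 0.0334]
tool_rot: [-2.221, -2.221, 0.001]
force: [-0.5, -0.2, 0.4]
finger_gap: 0.0001
```

>>> move_arm(moves=[0, 0, 0.03, 0, 0, 0, -1, 0, 0, 0.03, 0, 0, 0, -1])

```text
t: 15.95
ee_pos: [0.5319, 0.138, 0.0333]
tool_rot: [-2.221, -2.221, 0.0]
force: [0.4, -0.7, -1.1]
finger_gap: 0.0004
```

A clicked at about 11 N. Next is C.

>>> move_arm(moves=[0, 0, -4, 0, 0, 0, -1, -6, 0.3, -4, 0, 0, 0, -1, -12, 0.6, -4, 0, 0, 0, -1, -18, 0.9, -4, 0, 0, 0, -1, -24, 1.2, -4, 0, 0, 0, -1, -29, 1.4, -4, 0, 0, 0, -1, -31.4, 1.4, -4, 0, 0, 0, -1, -31.4, 1.4, -2, 0, 0, 0, -1, -31.4, 1.4, -0.6, 0, 0, 0, -1, -31.4, 1.4, -0.6, 0, 0, 0, -1])

```text
t: 17.2
ee_pos: [0.5451, -0.1754, 0.0383]
tool_rot: [-2.22, -2.221, 0.002]
force: [-0.8, 0.5, -0.0]
finger_gap: 0.0003
```

>>> move_arm(moves=[0, 0, 0.05, 0, 0, 0, -1, 0, 0, 0.05, 0, 0, 0, -1])

```text
t: 17.45
ee_pos: [0.5464, -0.1758, 0.0394]
tool_rot: [2.22, 2.222, 0.001]
force: [0.4, 0.3, 0.2]
finger_gap: 0.0006
```

>>> move_arm(moves=[0, 0, 0.05, 0, 0, 0, -1, 0, 0, 0.05, 0, 0, 0, -1])

```text
t: 17.7
ee_pos: [0.5461, -0.176, 0.0386]
tool_rot: [2.221, 2.221, 0.0]
force: [0.3, 0.2, -0.4]
finger_gap: 0.0003
```

>>> move_arm(moves=[0, 0, 0.04, 0, 0, 0, -1, 0, 0, 0.04, 0, 0, 0, -1])

```text
t: 17.95
ee_pos: [0.5459, -0.176, 0.038]
tool_rot: [-2.221, -2.221, 0.0]
force: [-0.0, 0.5, -0.2]
finger_gap: 0.0005
```

>>> move_arm(moves=[0, 0, 0.03, 0, 0, 0, -1, 0, 0, 0.03, 0, 0, 0, -1])

```text
t: 18.2
ee_pos: [0.546, -0.176, 0.0376]
tool_rot: [-2.221, -2.221, 0.0]
force: [-0.2, -0.7, 0.7]
finger_gap: 0.0003
```

>>> move_arm(moves=[0, 0, 0.03, 0, 0, 0, -1, 0, 0, 0.03, 0, 0, 0, -1])

```text
t: 18.45
ee_pos: [0.546, -0.176, 0.0374]
tool_rot: [-2.221, -2.221, 0.0]
force: [-1.0, -0.5, -0.4]
finger_gap: 0.0005
```

>>> move_arm(moves=[0, 0, 0.03, 0, 0, 0, -1, 0, 0, 0.03, 0, 0, 0, -1])

```text
t: 18.7
ee_pos: [0.546, -0.176, 0.0371]
tool_rot: [-2.221, -2.221, 0.0]
force: [-0.7, 0.7, 1.1]
finger_gap: 0.0003
```

>>> move_arm(moves=[0, 0, 0.03, 0, 0, 0, -1, 0, 0, 0.03, 0, 0, 0, -1])

```text
t: 18.95
ee_pos: [0.546, -0.176, 0.0368]
tool_rot: [2.221, 2.221, -0.0]
force: [-0.3, -0.6, 1.3]
finger_gap: 0.0003
```

>>> move_arm(moves=[0, 0, 0.03, 0, 0, 0, -1, 0, 0, 0.03, 0, 0, 0, -1])

```text
t: 19.2
ee_pos: [0.546, -0.176, 0.0365]
tool_rot: [-2.221, -2.221, -0.0]
force: [-1.4, 0.1, 2.3]
finger_gap: 0.0001
```

>>> move_arm(moves=[0, 0, 0.03, 0, 0, 0, -1, 0, 0, 0.03, 0, 0, 0, -1])

```text
t: 19.45
ee_pos: [0.546, -0.176, 0.0362]
tool_rot: [2.221, 2.221, 0.0]
force: [-1.1, 0.2, 3.9]
finger_gap: 0.0007
```

>>> move_arm(moves=[0, 0, 0.03, 0, 0, 0, -1, 0, 0, 0.03, 0, 0, 0, -1])

```text
t: 19.7
ee_pos: [0.546, -0.176, 0.0359]
tool_rot: [2.221, 2.221, 0.0]
force: [-0.7, 0.6, 5.0]
finger_gap: 0.0003
```

>>> move_arm(moves=[0, 0, 0.03, 0, 0, 0, -1, 0, 0, 0.03, 0, 0, 0, -1])

```text
t: 19.95
ee_pos: [0.546, -0.176, 0.0356]
tool_rot: [2.221, 2.221, -0.0]
force: [-1.1, -0.4, 5.9]
finger_gap: 0.0007
```

>>> move_arm(moves=[0, 0, 0.03, 0, 0, 0, -1, 0, 0, 0.03, 0, 0, 0, -1])

```text
t: 20.2
ee_pos: [0.546, -0.176, 0.0354]
tool_rot: [2.221, 2.221, 0.0]
force: [-1.2, 0.6, 6.4]
finger_gap: 0.0006
```

>>> move_arm(moves=[0, 0, 0.03, 0, 0, 0, -1, 0, 0, 0.03, 0, 0, 0, -1])

```text
t: 20.45
ee_pos: [0.546, -0.176, 0.0351]
tool_rot: [2.221, 2.221, 0.0]
force: [-1.8, 0.1, 5.6]
finger_gap: 0.0002
```

>>> move_arm(moves=[0, 0, 0.03, 0, 0, 0, -1, 0, 0, 0.03, 0, 0, 0, -1])

```text
t: 20.7
ee_pos: [0.546, -0.176, 0.0345]
tool_rot: [2.221, 2.221, 0.0]
force: [-0.4, -0.5, 0.1]
finger_gap: 0.0004
```

>>> move_arm(moves=[0, 0, 0.03, 0, 0, 0, -1, 0, 0, 0.03, 0, 0, 0, -1])

```text
t: 20.95
ee_pos: [0.5459, -0.176, 0.0341]
tool_rot: [-2.221, -2.221, 0.0]
force: [0.0, -0.7, -0.6]
finger_gap: 0.0006
```

C clicked at about 6.5 N, so B is hardest, A is the middle one and C is lightest. I back off to look at B and C.

>>> move_arm(moves=[0, 0, -5, 0, 0, 0, -1, 1.6, 2.4, -10, 0, 0, 0, -1, 4, 5, -14, 0, 0, 0, -1, 5.6, 7.4, -15.5, 0, 0, 0, -1, 5.6, 7.4, -15.5, 0, 0, 0, -1, 5.6, 7.4, -15.5, 0, 0, 0, -1])

```text
t: 21.7
ee_pos: [0.6186, -0.1202, 0.1882]
tool_rot: [-2.22, -2.221, 0.002]
force: [-0.9, 0.1, -0.4]
finger_gap: 0.0006
```

```bash
cat > look.py <<'E'
from h import *
import sys
def valves(tag):
    p,d,i,W,s=shot("wrist",tag); print(s["t"],s["ee_pos"].round(4))
    x,y,z=[W[...,k] for k in range(3)]; q=p.astype(int)
    grey=(q.max(2)-q.min(2)<45)&(z>.045)&(z<.054)
    nl,l,st,c=cv2.connectedComponentsWithStats(cv2.morphologyEx(grey.astype(np.uint8),cv2.MORPH_OPEN,np.ones((2,2))))
    for k in range(1,nl):
        if st[k,4]>150:
            w=W[l==k]; print("top",c[k].round(),st[k,4],np.median(w,0).round(4),[np.round(a,1) for a in cv2.minAreaRect((w[:,:2]*1000).astype(np.float32))])
    m=(q.max(2)<60)&(z>.055)&(z<.075)
    nl,l,st,c=cv2.connectedComponentsWithStats(m.astype(np.uint8))
    for k in range(1,nl):
        if st[k,4]>60:
            w=W[l==k];zz=np.percentile(w[:,2],70);t=w[w[:,2]>zz-.004];print("btn",c[k].round(),st[k,4],np.median(t,0).round(4),cv2.minEnclosingCircle((t[:,:2]*1000).astype(np.float32)))
    return p,W
if __name__=="__main__": valves(sys.argv[1])
E
python3 look.py l1
```

```text
21.7 [ 0.6186 -0.1202  0.1882]
top [475.  79.] 833 [nan nan nan] [array([844.8, -24.3]), array([166.2,   2.8]), np.float64(89.6)]
top [142.  63.] 878 [nan nan nan] [array([481.2,   1.1]), array([57.5, 38. ]), np.float64(5.5)]
top [200. 218.] 616 [nan nan nan] [array([ 540.5, -185.6]), array([64.1, 43.7]), np.float64(67.7)]
top [444. 268.] 178 [ 0.8453 -0.2331  0.0512] [array([ 768.5, -163.4]), array([ 40.7, 245.4]), np.float64(47.3)]
top [260. 344.] 674 [nan nan nan] [array([nan, nan]), array([0., 0.]), np.float64(0.0)]
top [431. 343.] 175 [nan nan nan] [array([ 763.4, -226.2]), array([ 38.1, 339.7]), np.float64(35.0)]
btn [239.   5.] 243 [0.6002 0.0482 0.0711] ((600.2097778320312, 51.83879852294922), 12.202951431274414)
btn [131.  58.] 626 [0.4917 0.0021 0.0654] ((491.29443359375, 2.257524251937866), 13.651082992553711)
btn [245. 130.] 494 [ 0.6046 -0.0675  0.0713] ((604.2911376953125, -67.52015686035156), 12.89803695678711)
btn [194. 226.] 416 [ 0.5455 -0.1738  0.0655] ((545.7220458984375, -174.76077270507812), 13.620615005493164)
```

View pics/wrist_l1.png

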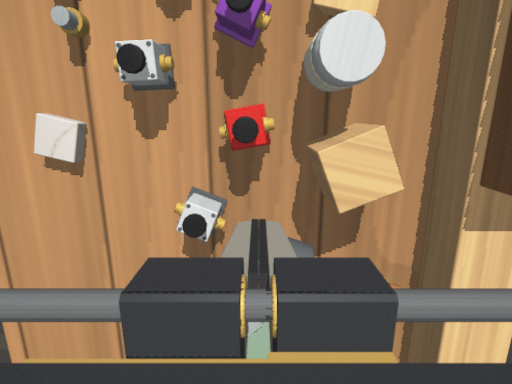

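The picture shows B's button at (131,58) and C's at (194,226), both tops at 0.0655, so both are pressed in. Now the yaws.

```bash
cat > yaw.py <<'E'
from h import *
p=cv2.imread("pics/wrist_l1.png")[:,:,::-1];i=eyes.camera_info("wrist");q=p.astype(int)
K=np.array(i["K"]);Rm=R.from_rotvec(i["attitude"]).as_matrix();o=np.array(i["origin"])
def plane(uv,z):
    uv=np.asarray(uv,float);r=np.stack([(uv[:,0]-K[0,2])/K[0,0],-(uv[:,1]-K[1,2])/K[1,1],-np.ones(len(uv))],1)@Rm.T
    return o+r*((z-o[2])/r[:,2])[:,None]
for nm,b,zc in (("B",(131,58),0),("C",(194,226),0)):
    u0,v0=b
    sub=np.zeros(p.shape[:2],bool);sub[max(0,v0-45):v0+45,u0-32:u0+50]=1
    br=(q.min(2)>120)&(q.max(2)-q.min(2)<50)&sub
    vv,uu=np.nonzero(br);pts=plane(np.stack([uu,vv],1),.05)[:,:2]*1000
    print(nm,"top",len(uu),cv2.minAreaRect(pts.astype(np.float32)))
    g=(q[...,0]-q[...,2]>70)&(q[...,0]-q[...,1]<70)&(q[...,1]-q[...,2]>40)&(q[...,0]>150)&sub
    nl,l,st,c=cv2.connectedComponentsWithStats(g.astype(np.uint8))
    ks=[k for k in range(1,nl) if st[k,4]>15];cc=c[ks]
    w=plane(cc,.026);print("stubs",cc.round(),st[ks,4],w.round(4).tolist())
    if len(w)>=2: dd=w[1]-w[0];print("yaw",np.degrees(np.arctan2(dd[1],dd[0])),np.linalg.norm(dd))
    cv2.imwrite(f"pics/{nm}_crop.png",cv2.resize(p[max(0,v0-45):v0+45,u0-32:u0+50],None,fx=4,fy=4,interpolation=2)[:,:,::-1])
E
python3 yaw.py; python3 -c "
import cv2,numpy as np
a=cv2.imread('pics/B_crop.png');b=cv2.imread('pics/C_crop.png');h=min(len(a),len(b));cv2.imwrite('pics/BC.png',np.hstack([a[:h],b[:h]]))"
```

```text
B top 794 ((495.836181640625, 2.7258758544921875), (49.50586700439453, 39.07685089111328), 2.703752279281616)
stubs [[132.  47.]
 [165.  60.]] [3787  113] [[0.4795, 0.0202, 0.026], [0.5139, 0.0065, 0.026]]
yaw -21.593155856322102 0.03703511257488943
C top 1419 ((568.188720703125, -181.7563018798828), (58.03516387939453, 92.74859619140625), 57.32281494140625)
stubs [[175. 214.]
 [240. 205.]
 [236. 216.]
 [221. 222.]
 [226. 238.]] [1761   47   32   87   23] [[0.513, -0.173, 0.026], [0.5951, -0.1617, 0.026], [0.5897, -0.1754, 0.026], [0.5702, -0.1841, 0.026], [0.5763, -0.2057, 0.026]]
yaw 7.823645804569246 0.08282878220266372
```

View pics/BC.png

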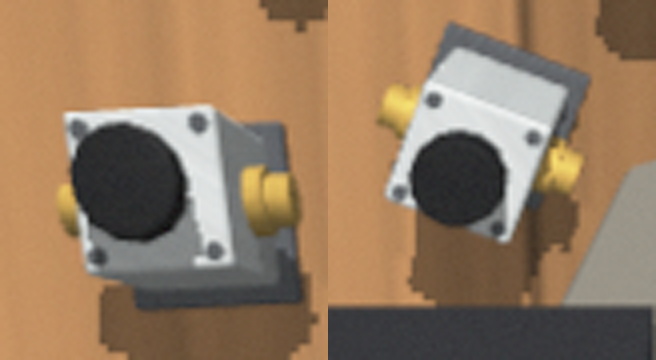

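```bash
sed -i '/^for nm/,$d' yaw.py; cat >> yaw.py <<'E'
for nm,u,v,s in (("B",99,13,[(78,127),(198,122),(214,250),(97,257)]),("C",162,181,[(105,99),(206,138),(169,228),(71,192)])):
    w=plane([(u+a/4,v+b/4) for a,b in s],.05)[:,:2]
    e=[w[1]-w[0],w[2]-w[1],w[3]-w[2],w[0]-w[3]]
    print(nm,w.mean(0).round(4),[round(float(np.linalg.norm(a))*1000,1) for a in e],[round(float(np.degrees(np.arctan2(a[1],a[0]))),1) for a in e])
E
python3 yaw.py
```

```text
B [0.4907 0.0023] [31.0, 30.9, 31.0, 31.5] [2.1, -87.3, -176.8, 92.6]
C [ 0.5449 -0.1755] [31.4, 30.8, 30.9, 31.1] [-22.4, -113.1, 158.2, 67.8]
```

```bash
python3 - <<'E'
from h import *
p=cv2.imread("pics/side0.png");d=np.load("pics/side0.npy");W0=cloud(d,eyes.camera_info("side"))
for c in (250,256,275,285,310,320):
  col=W0[:,c]; m=(abs(col[:,1])<.07)&(col[:,2]>.2)&(abs(col[:,0]-.62)<.15)
  r=np.nonzero(m)[0]; print(c,r.min(),r.max(),col[r.max()].round(3),col[r.min()].round(3))
# scene0: coupling / tray etc
d=np.load("pics/scene0.npy");W=cloud(d,eyes.camera_info("scene"))
for nm,(u,v) in dict(disc=(150,224),tin=(284,232),block=(240,248),mallet=(200,236),sample=(230,163),offcut=(327,242),shortfloor=(361,153),longfloor=(376,186)).items(): print(nm,W[v,u].round(3))
E
```

```text
250 65 92 [ 0.537 -0.013  0.304] [0.559 0.027 0.345]
256 65 120 [0.564 0.01  0.237] [0.57  0.021 0.345]
275 0 85 [ 0.587 -0.024  0.314] [ 0.588 -0.013  0.461]
285 0 84 [ 0.611 -0.022  0.313] [ 0.599 -0.029  0.461]
310 59 100 [ 0.686 -0.009  0.267] [0.703 0.023 0.345]
320 60 83 [ 0.694 -0.029  0.307] [0.715 0.005 0.345]
disc [ 0.559 -0.357  0.052]
tin [0.701 0.01  0.087]
block [ 0.721 -0.122  0.092]
mallet [ 0.643 -0.222  0.067]
sample [ 0.374 -0.079  0.017]
offcut [0.73  0.136 0.02 ]
shortfloor [0.432 0.358 0.005]
longfloor [0.57  0.358 0.004]
```

>>> move_arm(moves=[3, -3, 0, 0, 0, -0.18, 0.35, 6, -6, 0, 0, 0, -0.36, 0.35, 9, -9, 0, 0, 0, -0.54, 0.35, 12.2, -12.9, 1, 0, 0, -0.72, 0.35, 12.2, -12.9, 2, 0, 0, -0.9, 0.35, 12.2, -12.9, 4, 0, 0, -1.08, 0.35, 12.2, -12.9, 6, 0, 0, -1.26, 0.35, 12.2, -12.9, 8, 0, 0, -1.44, 0.35, 12.2, -12.9, 9, 0, 0, -1.616, 0.35, 12.2, -12.9, 10, 0, 0, -1.616, 0.35])

```text
t: 23.0
ee_pos: [0.4898, 0.0014, 0.0883]
tool_rot: [0.068, -3.139, 0.0]
force: [0.5, -1.0, 0.1]
finger_gap: 0.0617
```

```bash
python3 - <<'E'
from h import *
p,d,i,W,s=shot("wrist","b5");s=arm.get_state();M=R.from_rotvec(s["tool_rot"]).as_matrix();print(s["t"],s["ee_pos"],M[:,1],s["qpos"].round(3),s["finger_gap"])
E
```

```text
23.05 [0.4892582  0.00145735 0.08732754] [-4.05623222e-02  9.99177010e-01  3.42789001e-05] [-0.     0.263  2.001 -0.     0.88  -1.611] 0.06204212111155557
```

View pics/wrist_b5.png

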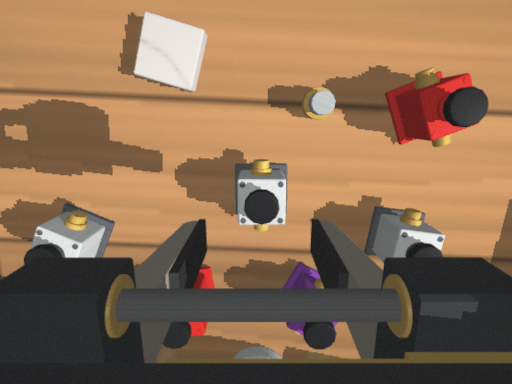

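The valve is centred between the open jaws (button at (262,205)), so I descend and grip.

>>> move_arm(moves=[-0.15, 0.1, 2.5, 0, 0, 0, 0.35, -0.15, 0.1, 5, 0, 0, 0, 0.35, -0.15, 0.1, 7.5, 0, 0, 0, 0.35, -0.15, 0.1, 9.5, 0, 0, 0, 0.35, -0.15, 0.1, 10.7, 0, 0, 0, 0.35, -0.15, 0.1, 10.7, 0, 0, 0, 0.35, -0.15, 0.1, 10.7, 0, 0, 0, -1, -0.15, 0.1, 10.7, 0, 0, 0, -1, -0.15, 0.1, 10.7, 0, 0, 0, -1, -0.15, 0.1, 10.7, 0, 0, 0, -1])

```text
t: 24.3
ee_pos: [0.493, 0.0032, -0.0169]
tool_rot: [-0.071, 3.14, 0.0]
force: [-0.4, 1.3, 6.5]
finger_gap: 0.0397
```

>>> move_arm(moves=[0, 0, -0.4, 0, 0, 0, -1, 0, 0, -1, 0, 0, 0, -1, 0, 0, -2, 0, 0, 0, -1, 0, 0, -3, 0, 0, 0, -1])

```text
t: 24.8
ee_pos: [0.4924, 0.003, 0.0131]
tool_rot: [-0.071, 3.141, -0.0]
force: [0.1, 0.0, -5.1]
finger_gap: 0.04
```

```bash
python3 - <<'E'
from h import *
p,d,i,W,s=shot("side","b6");s=arm.get_state();print(s["t"],s["ee_pos"],s["finger_gap"],s["force"])
cv2.imwrite("pics/b6.png",cv2.resize(p[110:270,110:330],None,fx=3,fy=3)[:,:,::-1])
E
```

```text
24.85 [0.49330293 0.0030474  0.0142441 ] 0.03964541194684519 [ 1.25762153  0.09407447 -2.96598898]
```

View pics/b6.png

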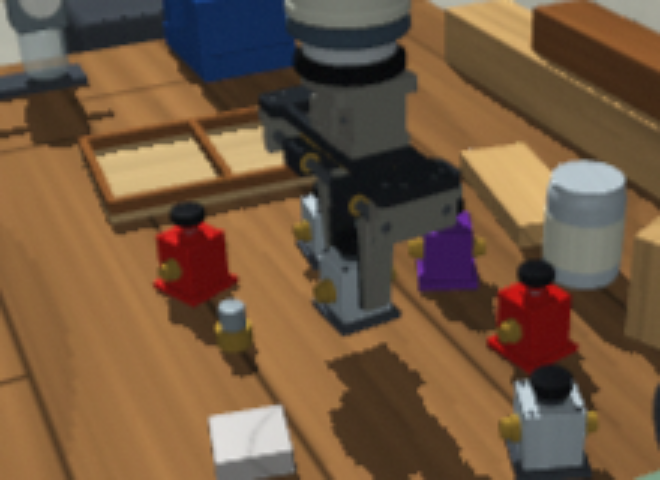

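B is held upright (gap 40 mm) and lifted. I carry it over to the long bay.

>>> move_arm(moves=[0, 0, -4, 0, 0, 0, -1, 0, 0, -8, 0, 0, 0, -1, -1, 4, -9, 0, 0, 0.03, -1, -2.6, 9, -9, 0, 0, 0.06, -1, -4.2, 15, -9, 0, 0, 0.1, -1, -5.8, 21, -9, 0, 0, 0.1, -1, -7.5, 27, -9, 0, 0, 0.1, -1, -9, 32, -9, 0, 0, 0.1, -1, -9.5, 34, -9, 0, 0, 0.1, -1, -9.5, 34, -9, 0, 0, 0.1, -1])

```text
t: 26.1
ee_pos: [0.5716, 0.3478, 0.102]
tool_rot: [-0.083, -3.14, 0.001]
force: [1.3, -0.7, -5.2]
finger_gap: 0.0398
```

```bash
python3 - <<'E'
from h import *
p,d,i,W,s=shot("scene","b7");s=arm.get_state();print(s["t"],s["ee_pos"],s["finger_gap"],s["force"])
x,y,z=[W[...,k] for k in range(3)]
m=(z>.012)&(z<.03)&(y>.24)&(y<.46)&(x<.72)&(x>.35)
w=W[m];print(m.sum(),cv2.minAreaRect((w[:,:2]*1000).astype(np.float32)))
cv2.imwrite("pics/b7.png",cv2.resize(p[100:260,220:440],None,fx=3,fy=3)[:,:,::-1])
E
```

```text
26.15 [0.57134098 0.34638435 0.10196176] 0.03979695807471892 [-0.26490957 -0.85031487 -4.67857378]
787 ((519.2860717773438, 350.1006164550781), (161.16209411621094, 282.64862060546875), 86.64945983886719)
```

View pics/b7.png

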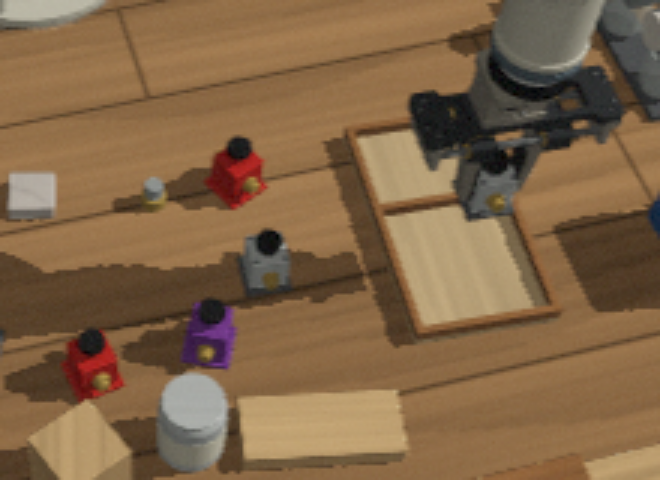

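>>> move_arm(moves=[0, 0, 3, 0, 0, 0, -1, 0, 0, 6, 0, 0, 0, -1, 0, 0, 8.5, 0, 0, 0, -1, 0, 0, 10, 0, 0, 0, -1, 0, 0, 10.6, 0, 0, 0, -1, 0, 0, 10.6, 0, 0, 0, -1, 0, 0, 10.6, 0, 0, 0, -1])

```text
t: 27.02
ee_pos: [0.5727, 0.3473, -0.0026]
tool_rot: [0.086, 3.139, 0.001]
force: [0.4, 0.1, -3.8]
finger_gap: 0.0397
```

>>> move_arm(moves=[0, 0, 0.15, 0, 0, 0, -1, 0, 0, 0.15, 0, 0, 0, -1])

```text
t: 27.28
ee_pos: [0.5721, 0.3471, -0.0048]
tool_rot: [0.086, 3.14, 0.0]
force: [0.2, 0.3, -3.9]
finger_gap: 0.0399
```

>>> move_arm(moves=[0, 0, 0.1, 0, 0, 0, -1, 0, 0, 0.1, 0, 0, 0, -1])

```text
t: 27.52
ee_pos: [0.5719, 0.347, -0.0062]
tool_rot: [-0.086, -3.14, 0.0]
force: [0.3, 0.0, -5.3]
finger_gap: 0.0396
```

>>> move_arm(moves=[0, 0, 0.15, 0, 0, 0, -1, 0, 0, 0.15, 0, 0, 0, -1])

```text
t: 27.78
ee_pos: [0.5719, 0.3469, -0.0078]
tool_rot: [-0.086, -3.14, 0.0]
force: [-0.1, 0.2, -4.8]
finger_gap: 0.04
```

>>> move_arm(moves=[0, 0, 0.1, 0, 0, 0, -1, 0, 0, 0.1, 0, 0, 0, -1])

```text
t: 28.02
ee_pos: [0.5719, 0.347, -0.0087]
tool_rot: [-0.086, -3.14, 0.0]
force: [-0.4, 0.6, -4.3]
finger_gap: 0.0398
```

>>> move_arm(moves=[0, 0, 0.1, 0, 0, 0, -1, 0, 0, 0.1, 0, 0, 0, -1])

```text
t: 28.28
ee_pos: [0.572, 0.347, -0.0089]
tool_rot: [0.086, 3.14, 0.0]
force: [-4.0, -1.3, 4.9]
finger_gap: 0.0402
```

Touchdown felt, so I release B and go to C.

>>> move_arm(moves=[0, 0, 0, 0, 0, 0, 0.35, 0, 0, 0, 0, 0, 0, 0.35, 0, 0, 0, 0, 0, 0, 0.35, 0, 0, -2, 0, 0, 0, 0.35, 0, 0, -5, 0, 0, 0, 0.35, 0, 0, -9, 0, 0, 0, 0.35, 0, 0, -12, 0, 0, 0, 0.35, 0, -4, -12, 0, 0, 0.1, 0.35, 0, -10, -12, 0, 0, 0.2, 0.35, 0, -16, -12, 0, 0, 0.328, 0.35])

```text
t: 29.52
ee_pos: [0.5634, 0.1861, 0.112]
tool_rot: [0.602, 3.082, 0.001]
force: [0.7, 0.4, 0.8]
finger_gap: 0.0618
```

```bash
python3 - <<'E'
from h import *
p,d,i,W,s=shot("scene","b8");s=arm.get_state();M=R.from_rotvec(s["tool_rot"]).as_matrix();print(s["t"],s["ee_pos"],s["finger_gap"],s["force"])
print(M[:,:2].round(4)); print("to C in tool", (M.T@(np.array([.5453,-.175,0])-s["ee_pos"])*100).round(2), np.degrees(np.arctan2(M[1,1],M[0,1])))
cv2.imwrite("pics/b8.png",cv2.resize(p[100:260,220:440],None,fx=3,fy=3)[:,:,::-1])
E
```

```text
29.575 [0.56207703 0.17958453 0.11159255] 0.06219369025984543 [-0.79959086 -3.72855874 -0.6768198 ]
[[-9.235e-01  3.837e-01]
 [ 3.837e-01  9.235e-01]
 [-9.000e-04 -3.000e-03]]
to C in tool [-12.05 -33.35  11.27] 67.4366904247091
```

View pics/b8.png

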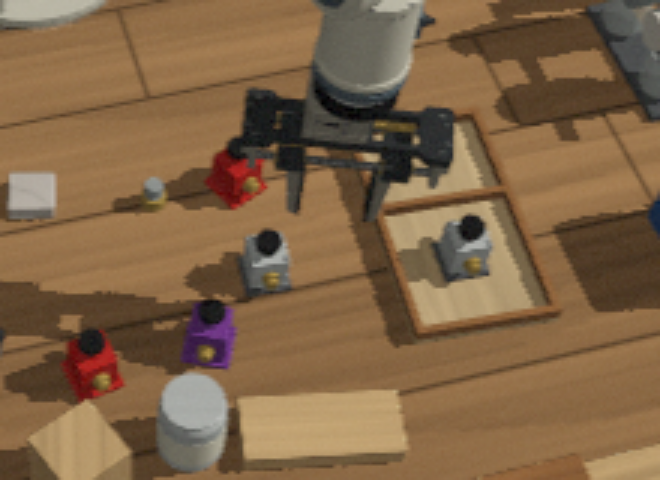

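B stands in the long bay. On to C.

>>> move_arm(moves=[-2, -5.5, 0, 0, 0, 0, 0.35, -4, -11, 0, 0, 0, 0, 0.35, -6, -16.5, 0, 0, 0, 0, 0.35, -8, -22, 0, 0, 0, 0, 0.35, -10, -27.5, 0, 0, 0, 0, 0.35, -11.8, -32.5, 0, 0, 0, 0, 0.35, -12.3, -34.1, 0, 0, 0, 0, 0.35, -12.3, -34.1, 2, 0, 0, 0, 0.35, -12.3, -34.1, 3, 0, 0, 0, 0.35, -12.3, -34.1, 3, 0, 0, 0, 0.35])

```text
t: 30.82
ee_pos: [0.5496, -0.1741, 0.0801]
tool_rot: [-0.596, -3.083, -0.0]
force: [-0.2, -0.2, -0.2]
finger_gap: 0.0617
```

```bash
python3 - <<'E'
from h import *
p,d,i,W,s=shot("wrist","c1");s=arm.get_state();M=R.from_rotvec(s["tool_rot"]).as_matrix();print(s["t"],s["ee_pos"],s["finger_gap"])
print("to C in tool", (M.T@(np.array([.5453,-.175,-.0185])-s["ee_pos"])*100).round(2), np.degrees(np.arctan2(M[1,1],M[0,1])))
E
```

```text
30.875 [ 0.55000275 -0.17429281  0.08058722] 0.06207725385909269
to C in tool [ 0.41 -0.24  9.91] 68.11815392871377
```

View pics/wrist_c1.png

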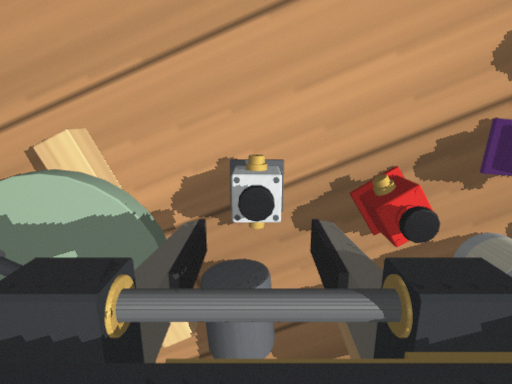

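>>> move_arm(moves=[0.4, -0.2, 2.5, 0, 0, 0, 0.35, 0.4, -0.2, 5, 0, 0, 0, 0.35, 0.4, -0.2, 7.5, 0, 0, 0, 0.35, 0.4, -0.2, 9, 0, 0, 0, 0.35, 0.4, -0.2, 9.7, 0, 0, 0, 0.35, 0.4, -0.2, 9.7, 0, 0, 0, 0.35, 0.4, -0.2, 9.7, 0, 0, 0, -1, 0.4, -0.2, 9.7, 0, 0, 0, -1, 0.4, -0.2, 9.7, 0, 0, 0, -1, 0.4, -0.2, 9.7, 0, 0, 0, -1])

```text
t: 32.12
ee_pos: [0.546, -0.1754, -0.016]
tool_rot: [0.598, 3.083, 0.0]
force: [-0.9, 1.9, 5.5]
finger_gap: 0.0399
```

>>> move_arm(moves=[0, 0, -0.4, 0, 0, 0, -1, 0, 0, -1.5, 0, 0, 0, -1, 0, 0, -4, 0, 0, 0, -1, 0, 0, -8, 0, 0, 0, -1, 0, 0, -12, 0, 0, 0, -1, 0, 0, -12, 0, 0, 0, -1, 0, 0, -12, 0, 0, 0, -1])

```text
t: 33.0
ee_pos: [0.5446, -0.1751, 0.1025]
tool_rot: [-0.597, -3.083, -0.0]
force: [0.0, 0.2, -5.9]
finger_gap: 0.0402
```

```bash
python3 - <<'E'
from h import *
p,d,i,W,s=shot("side","c2");s=arm.get_state();M=R.from_rotvec(s["tool_rot"]).as_matrix();print(s["t"],s["ee_pos"],s["finger_gap"],s["force"])
T=np.array([.440,.3545,-.0155])
print("to short in tool", (M.T@(T-s["ee_pos"])*100).round(2), np.degrees(np.arctan2(M[1,1],M[0,1])))
cv2.imwrite("pics/c2.png",cv2.resize(p,None,fx=1.5,fy=1.5)[:,:,::-1])
E
```

```text
33.05 [ 0.54416621 -0.17499514  0.10187417] 0.03981912691132308 [-0.38861811  0.3060943  -5.28868768]
to short in tool [29.41 45.23 11.8 ] 68.06417724664944
```

View pics/c2.png

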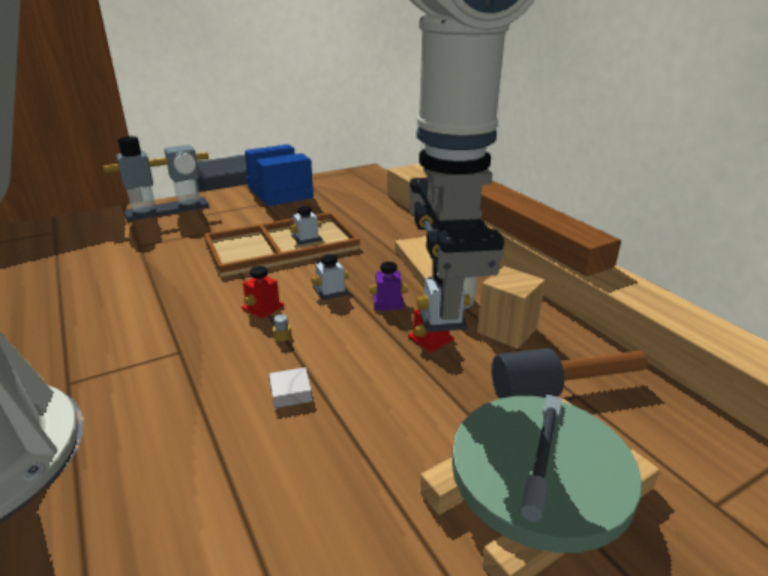

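C is held and lifted. I carry it to the short bay.

>>> move_arm(moves=[2.9, 4.5, 0, 0, 0, 0, -1, 5.9, 9.1, 0, 0, 0, -0.05, -1, 8.9, 13.7, 0, 0, 0, -0.1, -1, 11.9, 18.3, 0, 0, 0, -0.15, -1, 14.9, 22.9, 0, 0, 0, -0.2, -1, 17.9, 27.5, 0, 0, 0, -0.25, -1, 20.9, 32.1, 0, 0, 0, -0.3, -1, 23.9, 36.7, 0, 0, 0, -0.325, -1, 26.9, 41.4, 0, 0, 0, -0.325, -1, 29.4, 45.2, 0, 0, 0, -0.325, -1])

```text
t: 34.3
ee_pos: [0.44, 0.355, 0.1015]
tool_rot: [-0.09, -3.138, 0.003]
force: [0.8, -1.5, -4.2]
finger_gap: 0.0398
```

>>> move_arm(moves=[0, 0, 0, 0, 0, 0, -1, 0, 0, 0, 0, 0, 0, -1])

```text
t: 34.55
ee_pos: [0.4406, 0.3527, 0.1018]
tool_rot: [-0.089, -3.138, 0.004]
force: [-0.0, 0.2, -4.1]
finger_gap: 0.0396
```

```bash
python3 - <<'E'
from h import *
p,d,i,W,s=shot("scene","c3");s=arm.get_state();M=R.from_rotvec(s["tool_rot"]).as_matrix();print(s["t"],s["ee_pos"],s["finger_gap"],s["force"])
T=np.array([.440,.3545,-.008])
print("to short in tool", (M.T@(T-s["ee_pos"])*100).round(2), np.degrees(np.arctan2(M[1,1],M[0,1])))
cv2.imwrite("pics/c3.png",cv2.resize(p[100:260,220:440],None,fx=3,fy=3)[:,:,::-1])
E
```

```text
34.6 [0.44096459 0.35230169 0.10213824] 0.039829042288981244 [ 0.08073352  0.85358746 -3.84401317]
to short in tool [ 0.09  0.24 11.01] 86.67619742463482
```

View pics/c3.png

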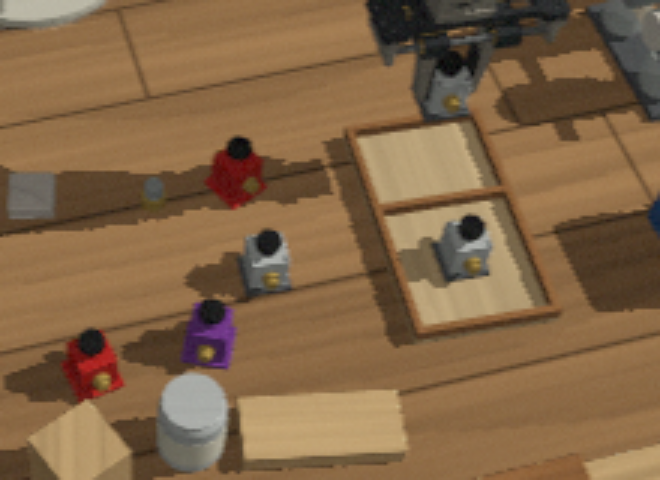

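>>> move_arm(moves=[0, 0.2, 3, 0, 0, 0, -1, 0, 0.2, 6, 0, 0, 0, -1, 0, 0.2, 8.5, 0, 0, 0, -1, 0, 0.2, 10, 0, 0, 0, -1, 0, 0.2, 10.6, 0, 0, 0, -1, 0, 0.2, 10.6, 0, 0, 0, -1, 0, 0.2, 10.6, 0, 0, 0, -1])

```text
t: 35.48
ee_pos: [0.4423, 0.3561, -0.0018]
tool_rot: [0.091, 3.139, 0.001]
force: [0.8, 0.1, -4.1]
finger_gap: 0.0394
```

>>> move_arm(moves=[0, 0, 0.15, 0, 0, 0, -1, 0, 0, 0.15, 0, 0, 0, -1])

```text
t: 35.72
ee_pos: [0.4418, 0.3558, -0.0039]
tool_rot: [0.091, 3.14, 0.0]
force: [-0.6, 0.2, -5.5]
finger_gap: 0.0399
```

>>> move_arm(moves=[0, 0, 0.1, 0, 0, 0, -1, 0, 0, 0.1, 0, 0, 0, -1])

```text
t: 35.98
ee_pos: [0.4417, 0.3557, -0.0052]
tool_rot: [-0.091, -3.14, 0.0]
force: [-0.6, -0.0, -4.7]
finger_gap: 0.04
```

>>> move_arm(moves=[0, 0, 0.1, 0, 0, 0, -1, 0, 0, 0.1, 0, 0, 0, -1])

```text
t: 36.22
ee_pos: [0.4417, 0.3557, -0.0062]
tool_rot: [-0.091, -3.14, 0.0]
force: [-0.0, -0.1, -5.0]
finger_gap: 0.0396
```

>>> move_arm(moves=[0, 0, 0.1, 0, 0, 0, -1, 0, 0, 0.1, 0, 0, 0, -1])

```text
t: 36.48
ee_pos: [0.4417, 0.3557, -0.0072]
tool_rot: [-0.091, -3.14, 0.0]
force: [-0.5, -0.6, -4.2]
finger_gap: 0.0398
```

>>> move_arm(moves=[0, 0, 0.1, 0, 0, 0, -1, 0, 0, 0.1, 0, 0, 0, -1])

```text
t: 36.72
ee_pos: [0.4418, 0.3558, -0.008]
tool_rot: [0.091, 3.14, 0.0]
force: [-0.5, 0.1, -2.3]
finger_gap: 0.0397
```

>>> move_arm(moves=[0, 0, 0.06, 0, 0, 0, -1, 0, 0, 0.06, 0, 0, 0, 0.35, 0, 0, 0.06, 0, 0, 0, 0.35, 0, 0, 0.06, 0, 0, 0, 0.35, 0, 0, -2, 0, 0, 0, 0.35, 0, 0, -6, 0, 0, 0, 0.35, 0, 0, -11, 0, 0, 0, 0.35, 0, 0, -15, 0, 0, 0, 0.35])

```text
t: 37.72
ee_pos: [0.442, 0.3559, 0.1438]
tool_rot: [0.091, 3.139, 0.001]
force: [0.2, 0.5, 0.1]
finger_gap: 0.0616
```

>>> move_arm(moves=[-5, -2, 0, 0, 0, 0, 0.35, -10, -5, 0, 0, 0, 0, 0.35, -15, -7, 0, 0, 0, 0, 0.35, -20, -8, -1, 0, 0, 0, 0.35, -20, -8, -1, 0, 0, 0, 0.35, -20, -8, -1, 0, 0, 0, 0.35])

```text
t: 38.48
ee_pos: [0.636, 0.2641, 0.1512]
tool_rot: [-0.092, -3.139, 0.001]
force: [-0.3, 0.3, 0.1]
finger_gap: 0.0622
```

```bash
python3 - <<'E'
import look
from h import *
p,W=look.valves("d1")
p2,d,i,W2,s=shot("side","d1");p3,d,i,W3,s=shot("scene","d1")
x,y,z=[W3[...,k] for k in range(3)]
m=(p3.max(2)<60)&(z>.055)&(z<.085)&(x>.35)&(x<.9)
nl,l,st,c=cv2.connectedComponentsWithStats(m.astype(np.uint8))
for k in range(1,nl):
    if st[k,4]>12: w=W3[l==k];print("scene",c[k].round(),np.nanmedian(w,0).round(4))
T=np.array([.519,.350,0]);a=np.radians(-3.3);ex=np.array([np.cos(a),np.sin(a),0])
print("short",T-.079*ex,"long",T+.056*ex)
cv2.imwrite("pics/d1.png",np.vstack([p2[130:280,90:400],p3[120:270,200:510]])[:,:,::-1].repeat(2,0).repeat(2,1)[:600])
E
```

```text
38.475 [0.636  0.2641 0.1512]
top [128.  85.] 1046 [nan nan nan] [array([529.9, 129.6]), array([60.6, 39. ]), np.float64(84.1)]
top [ 45. 240.] 266 [nan nan nan] [array([656.2, 116.8]), array([ 44.4, 215.9]), np.float64(18.7)]
btn [115.  81.] 776 [0.5302 0.1404 0.0656] ((529.9888305664062, 139.4238739013672), 14.06507682800293)
btn [345. 112.] 681 [0.5692 0.3444 0.0736] ((569.2318725585938, 344.9765930175781), 13.147747039794922)
btn [ 40. 164.] 763 [0.5989 0.0597 0.0712] ((598.6115112304688, 58.0306396484375), 14.535449981689453)
scene [299. 149.] [0.4156 0.1423 0.0711]
scene [481. 167.] [0.6212 0.6777 0.0686]
scene [376. 176.] [0.5757 0.3397 0.0731]
scene [309. 180.] [0.5335 0.1364 0.0649]
scene [290. 204.] [0.6048 0.0556 0.0708]
scene [151. 222.] [ 0.56   -0.3522  0.0651]
scene [250. 214.] [ 0.6102 -0.0677  0.0709]
scene [191. 237.] [ 0.6345 -0.2485  0.0582]
scene [192. 250.] [ 0.6784 -0.2525  0.0575]
short [0.440131   0.35454756 0.        ] long [0.57490714 0.34677641 0.        ]
```

View pics/d1.png

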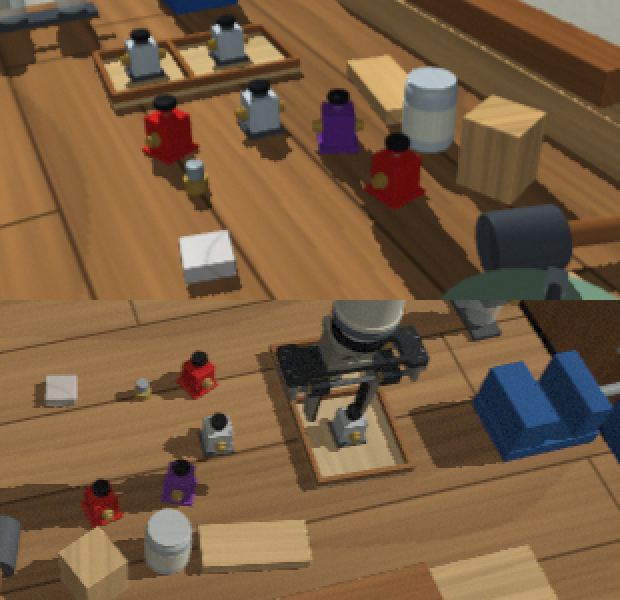

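View pics/wrist_d1.png

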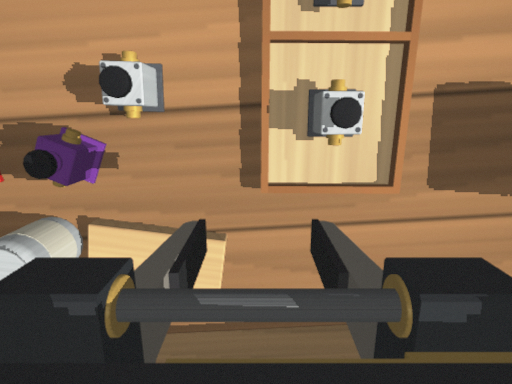

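Side and wrist views show both valves upright in their bays: long bay at wrist (337,112), short bay at side crop (145,55). A is unmoved and clicked. One last check of C's height and position in the side view.

```bash
python3 - <<'E'
from h import *
for n in ("side",):
    p,d,i,W,s=shot(n,"d2");x,y,z=[W[...,k] for k in range(3)]
    m=(p.max(2)<70)&(z>.058)&(z<.09)&(x>.38)&(x<.65)&(y>.28)&(y<.42)
    nl,l,st,c=cv2.connectedComponentsWithStats(m.astype(np.uint8))
    for k in range(1,nl):
        if st[k,4]>8: w=W[l==k];print(n,c[k].round(),st[k,4],np.nanmedian(w,0).round(4),np.nanmax(w[:,2]).round(4))
print(arm.get_state()["force"])
E
```

```text
side [203. 140.] 61 [0.5674 0.341  0.0727] 0.0768
side [160. 148.] 56 [0.4388 0.3487 0.0718] 0.0765
[ 0.5908917  -0.54284352  0.90942399]
```

Both buttons in the tray read the same height, about 0.0735, which is a clicked-in button on the 8 mm floor. The arm is free, so I hand in.

```bash
python3 -c "
from workcell import arm
print(arm.sign_off())"
```

```text
the job is handed in; nothing more can be done
None
```

I pressed all three valves until they clicked, then moved the hardest and lightest into the tray and handed the job in at about 38.6 s. No verdict was reported.

| Where the valve stood (m) | Click force | Result |
|---|---|---|
| (0.491, 0.002) | about 18.5 N | hardest, now in the long bay |
| (0.531, 0.138) | about 11 N | middle, left where it was |
| (0.546, -0.175) | about 6.5 N | lightest, now in the short bay |

- **Last checks:** Both tray valves looked upright, and each lies within about 7 mm of its bay centre. The middle valve had not moved within camera accuracy. All three buttons measured clicked in, and the arm was holding and touching nothing. I could not tell which valve carries which letter, so I chose by force alone.
- **What disagreed:**
  - The reported tool tip was about 34 mm below the real fingertips. I saw this when the first press met nothing, and worked from the depth images and contact forces after that.
  - The hardest click read slightly above the stated 18 N. That is within the sensor noise and under the 24 N limit.
  - The scene camera read x about 3 mm higher than the wrist camera.

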